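Swing the clicking dosing arm over the flask and select the dose

ROBOT

A 6-joint arm with a two-finger parallel gripper is mounted at the origin on the work surface. World frame = base frame: x ahead of the robot, y to its left, z up, the work surface at z = 0. Lengths are in m, angles in degrees, forces in N, time in s.
With the tool pointing down it reaches from about 0.4 to 0.825 m from the base axis. Payload 7 kg.
Tool frame: the origin (TCP) lies midway between the tips of the shut fingers; the grasp point (between the pads) lies hold_point_z behind it (hold_point_z is the distance from the TCP to the grasp point, in m); z points along the fingers, y is the line along which they close (so a half turn about z gives the same grasp; the last joint's range is limited). The gripper opens to 88 mm and grips with 3 to 60 N. Pads are 19 mm wide; open, the fingers measure 130 mm over their backs; the gripper's body (78 mm by 193 mm) begins 47 mm behind the grasp point.
Start: joints at [86.465, 20.546, 0.682, 0, -70.136, -16.507], TCP at [0.231, 0.634, 0.227] pointing down, gripper open.
Joint ranges: [-176.03, 176.03], [-82.01, 121.73], [-58.28, 71.71], [-173.87, 95.51], [-174.79, -0.11], [-173.66, 173.66]. Speed limits (degrees/s): [136.94, 136.94, 172.46, 180, 180, 180].

INTERFACE

Orientations are given as [roll, pitch, yaw] about the fixed x, y, z axes, in that order (R = Rz(yaw) Ry(pitch) Rx(roll)).
In Python, from plant import * gives the robot as it stands.
- The arm moves only by the tool step_arm, never from a script. Its argument "steps" is a list that holds one entry, the list of rows, each a list of 6 numbers: the shift along the tool's x, y, z scaled (see below), then the turn, a rotation vector about the tool's x, y, z scaled (see below). In form: [[[tx, ty, tz, wx, wy, wz], ...]]. A call has 1 to 20 rows; each row is the pose to reach, as a shift and turn from the pose commanded when the call began, along the tool's axes at that moment; what a row does not reach only later rows make up. The controller multiplies each number of a shift by 100 mm and each number of a turn by 0.5 rad. A row lasts 1/10 s, in which the tool goes at most 50 mm and 8.59 degrees, less where a joint would pass 70% of its speed; a pose out of reach is approached as far as the arm can. A call with a number of a shift or a turn outside -1 to 1 is refused whole. A call with a gripper value outside its range is refused whole. "jaw" is the closure in counts, from 0 (fully open) to 255 (shut), set as the call begins (left out, the last holds). The fingers move at their own pace and stop on an object; the grip force is fixed at half the most. Time passes only in rows, so rows that repeat a pose let the fingers close. It gives the time, the measured TCP pose, the force, the opening and the grip force at its end, in the units of the state.
- get_obs(): the state, without advancing time (a new reading comes with each control period).
- snapshot(name): name is "scene" or "top" or "wrist"; returns (picture, depth): 400x640x3 uint8, red, green, blue; 400x640 float32, m along the optical axis (not along the pixel's ray), 0 where there is no reading.
- calibration(name): a dict with "mtx" (3x3 intrinsics, pixels), "rvec" (rotation vector, rad) and "tvec" (3), from world to camera coordinates, as OpenCV has them. Camera axes: x right, y down, z forward; pixel columns grow to the right and rows downward; lengths in m; the calibration is good to about 2 mm. The wrist camera is an equidistant fisheye: a pixel r from the principal point sees the ray r / f radians off the axis. A picture is of the moment at which its call begins: read the wrist's pose just before it. calibration takes no time and is no camera call; for the wrist camera it gives the pose at the moment of the call.
- close_job(): hands the job in; it is judged then, once.
The state is a dict: "clock": time; "joint_pos": joint angles; "qvel": joint speeds; "tau": joint torques, N m; "tool_pos": TCP position; "orientation": TCP orientation; "force": force on the tool from outside, world axes, zero at the start; "moment": the same for the moment, N m; "opening": finger opening in m; "gripper_force": force on a finger pad.
Only numpy, scipy, OpenCV 4.12 (cv2) and the standard library are available. Lean on these libraries where they do the work, as an engineer would, in place of code of your own. Each camera call takes 0.05 s, during which the arm holds its last target. There are 200 camera calls.

TASK

Swing the dosing arm round on its clicking base until it sits in the click that puts its nozzle straight over the mouth of the blue-collared flask. Then turn the pump's selector knob to the green mark and let go of everything. Leave the three vessels round the stand where they are.

Things in the scene. Friction and masses are not known exactly. Their poses are not given: they have to be found in the camera images.
- stand: Fixed dosing stand: grey round base, 210 mm across, 22 mm high, a black tick at every click; 32 mm steel column in the middle. Origin: on the bench under the column's axis, the vertical axis the arm turns on. Three round white stations with blue rims lie on the bench 160 mm from that axis, at 0, -45 and -90 degrees from the stand's x axis; a vessel stands on each, up to 5 mm off centre, in any order.
- swing_arm (a joint): Dosing arm's angle about the column, rad, anticlockwise from above, 0 along the stand's x axis. Clicks to rest at every whole multiple of 15 degrees (0.2618 rad), so each station has its click; stops at -1.72 and 1.50. A click takes about 3.5 N sideways at the handle to pass; let go between clicks, it drops into the nearest. Starts parked between 30 and 75 degrees, away from the stations.
- swing_hub (a point): Point on the column's axis at the arm's underside, 153 mm above the bench; x axis out along the arm. The arm is an aluminium bar, 20 mm wide, from 153 to 167 mm above the bench, reaching from 60 mm behind the axis (where a 38 mm round weight hangs) to 175 mm in front; a blue 54 mm hub sits on the column, up to 172 mm.
- swing_handle (a point): Middle of the arm's handle: an upright round black knob with a red top, 24 mm in diameter, standing on the arm 90 mm from the column axis, from 167 to 216 mm above the bench. This point is on its axis, 198 mm above the bench. It turns with the arm; x axis out along the arm.
- nozzle (a point): Lower tip of the white dosing nozzle, 160 mm from the column axis on the arm's centre line, 130 mm above the bench.
- flask: The flask to be dosed: clear conical flask, 100 mm tall, 68 mm across at the foot, 29 mm across at the open mouth, with a blue collar on the neck. Loose, about 120 g. Origin: centre of its underside, so the mouth is straight above it.
- beaker: Bystander: clear beaker 66 mm across, 88 mm tall, loose. Origin: centre of its underside.
- bottle: Bystander: closed brown bottle with a black cap, 58 mm across, 110 mm tall, loose. Origin: centre of its underside.
- controller: Fixed pump controller: white box with a blue band, 150 mm (x) by 140 mm (y) by 64 mm high, the selector knob on its flat top. Origin: on the bench, 10 mm from the centre of the box along its -x axis. Around the knob, on the -x side, lie five coloured dots 25 degrees apart, clockwise from above: white, yellow, blue, green, red.
- knob_grip (a point): Point on the selector knob's vertical axis at the height to grip, 96 mm above the bench. Black knob, 42 mm across its foot, with an upright grip bar 42 mm long, 14 mm thick, from 77 to 107 mm above the bench. The point turns with the knob: the bar runs along its x axis, and the end with the white pointer line is at -x.
- selector (a joint): Angle of the selector knob, rad, growing clockwise seen from above. It clicks to rest every 25 degrees (0.4363 rad): 0 white, 0.436 yellow, 0.873 blue, 1.309 green, 1.745 red, with stops just past both ends. It starts on white or yellow. Each click takes about 0.07 N m to pass; let go between clicks, it drops into the nearest one.
- green_mark (a point): Centre of the green dot (15 mm) on the controller's top, 40 mm from the knob's axis, 65 mm above the bench.
Mind the look-alikes: they are no part of the job. What is meant by the controller is not pink or purple, and is the smaller of those in its own colour.

How it is judged:
By the outcome, as a careful person would: the job done as asked, in the order asked, and still so for the second after the job is handed in, with the robot touching nothing.
It also fails if it takes over 51 s, if anything falls off the work surface, if the arm or the gripper's body presses on something with over 40 N, if the wrist force passes 120 N, or if a joint passes its speed limit or range.

## Working session

There is one attempt and no reset: what is moved stays moved. The work goes in short steps, Python scripts to look and compute and a tool call to move; the robot and the scene stay as the last step left them, time stands still between calls to the robot, and variables do not carry over. Pictures are saved under pics/ and viewed, at most 10 in all, crops included, and the job is handed in when it is done.

Besides the shell and the picture viewer there is one more tool, called after ">>>" as a command line: name --argument value ..., lists and objects as JSON in quotes. step_arm: Moves the arm, as the interface text tells. Its arguments: {"type":"object","properties":{"steps":{"type":"array","items":{"type":"array","items":{"type":"array","items":{"type":"number","minimum":-1,"maximum":1}}}},"jaw":{"type":"number"}},"required":["steps"]}

```bash
mkdir -p pics; ls; python3 - <<'E'
from plant import *
import cv2,numpy as np
o=get_obs(); print(o)
for n in("scene","top"):
    p,d=snapshot(n); np.savez(f"pics/{n}0.npz",p=p,d=d,**calibration(n)); cv2.imwrite(f"pics/{n}0.png",p[:,:,::-1])
    c=calibration(n);R=cv2.Rodrigues(np.array(c["rvec"]))[0];print(n,c["mtx"],-R.T@np.array(c["tvec"]).ravel(),R[2])
E
```

```text
pics
{'clock': 0.0, 'joint_pos': array([ 8.64643749e+01,  2.05922259e+01,  6.32814346e-01, -2.14799876e-02,
       -7.01346272e+01, -1.65072334e+01]), 'qvel': array([-0.01326897, -0.02610425,  0.04684699, -0.07809321,  0.15960294,
       -0.08392532]), 'tau': array([ 2.01142997e-03, -5.82726932e+01,  2.93052131e+01,  6.99669465e+00,
        7.07954750e-03, -1.52750772e-04]), 'tool_pos': array([0.23118333, 0.63364941, 0.22560219]), 'orientation': array([ 1.79904099e+02, -7.36254517e-03, -2.00501681e+01]), 'force': array([ 0.26261482, -0.05965791,  0.65930672]), 'moment': array([ 0.033758  , -0.00470111, -0.01605933]), 'gripper_force': 0.0, 'opening': 0.08774962519604923}
scene [[472.30926536   0.         318.37441426]
 [  0.         472.30926536 198.76326831]
 [  0.           0.           1.        ]] [1.18012681 0.37632116 1.22935104] [-0.49043275 -0.33619656 -0.80401964]
top [[434.20543805   0.         313.18293307]
 [  0.         434.20543805 202.74727321]
 [  0.           0.           1.        ]] [ 0.4228915  -0.06544619  1.38979215] [ 0.04442684  0.00143129 -0.99901162]
```

View pics/scene0.png

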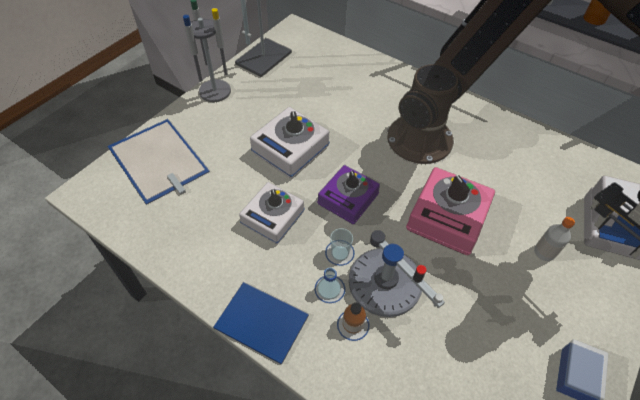

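View pics/top0.png

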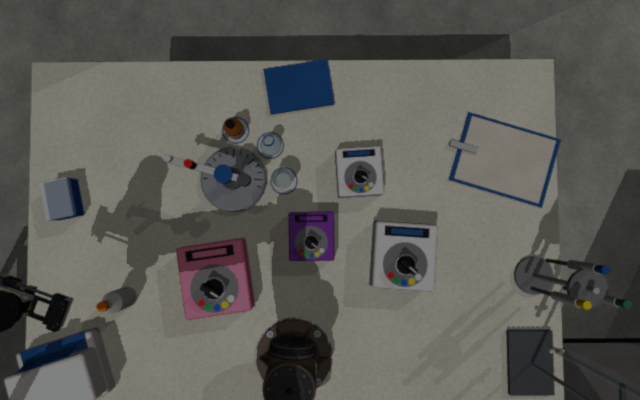

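The top view shows these candidates:
- Controllers: small white (360,172), big white (404,257), purple (312,236), pink (215,280).
- Vessels: bottle (235,128), flask (270,145), beaker (284,180).

The description points to the small white controller and the flask at (270,145). I'll check both in one crop and measure them.

```bash
cat > h.py <<'E'
import cv2,numpy as np
def cam(n):
    z=np.load(f"pics/{n}.npz");R=cv2.Rodrigues(z["rvec"])[0];return z["p"],z["d"],z["mtx"],R,-R.T@z["tvec"].ravel()
def ray(n,uv,h):
    p,d,K,R,C=cam(n);v=R.T@np.linalg.inv(K)@[uv[0],uv[1],1];return C+v*(h-C[2])/v[2]
def blob(n,box,f):
    p=cam(n)[0];x0,y0,x1,y1=box;s=cv2.cvtColor(p,cv2.COLOR_RGB2HSV)[y0:y1,x0:x1].astype(int)
    m=f(s[...,0],s[...,1],s[...,2]).astype(np.uint8);k,l,st,c=cv2.connectedComponentsWithStats(m)
    if k<2:return None
    i=1+np.argmax(st[1:,4]);return c[i]+[x0,y0],st[i,4]
E
python3 - <<'E'
from h import *
red=lambda h,s,v:((h<8)|(h>172))&(s>150)&(v>80)
blue=lambda h,s,v:(h>100)&(h<125)&(s>120)&(v>50)
grn=lambda h,s,v:(h>45)&(h<85)&(s>90)&(v>50)
T,S="top0","scene0"
for nm,f,bt,bs,z in [("handle top",red,(165,150,205,180),(405,260,432,285),.216),("hub",blue,(205,160,240,188),(380,240,406,265),.172),("green",grn,(335,170,385,198),(260,180,305,215),.065),("red",red,(335,170,385,198),(260,180,305,215),.065),("collar",blue,(255,130,285,160),(315,262,345,302),.09)]:
    for n,b in((T,bt),(S,bs)):
        r=blob(n,b,f)
        if r: print(nm,n,r[0].round(1),r[1],ray(n,r[0],z).round(4))
a=cv2.resize(cam(T)[0][100:220,160:400],(800,400),interpolation=2)
b=cv2.resize(cam(S)[0][170:350,230:460][:, :],(255,200),interpolation=2)
a2=cv2.resize(cam(S)[0][175:345,235:455],(720,556),interpolation=2)
cv2.imwrite("pics/a.png",a[:,:,::-1]);cv2.imwrite("pics/b.png",a2[:,:,::-1])
E
```

```text
handle top top0 [187.6 162.9] 50 [0.5854 0.2771 0.216 ]
handle top scene0 [421.  269.1] 69 [0.587  0.2752 0.216 ]
hub top0 [222.8 173.7] 268 [0.5605 0.1903 0.172 ]
hub scene0 [392.7 252.8] 293 [0.5624 0.1893 0.172 ]
green top0 [355.4 188.7] 18 [ 0.5242 -0.1929  0.065 ]
green scene0 [286.  196.3] 14 [ 0.5211 -0.1963  0.065 ]
red top0 [350.6 185.6] 15 [ 0.5337 -0.1783  0.065 ]
red scene0 [287.5 200.6] 11 [ 0.5316 -0.1825  0.065 ]
collar top0 [269.  144.4] 7 [0.6575 0.0686 0.09  ]
collar scene0 [330.1 278.2] 21 [0.6809 0.0788 0.09  ]
```

View pics/a.png

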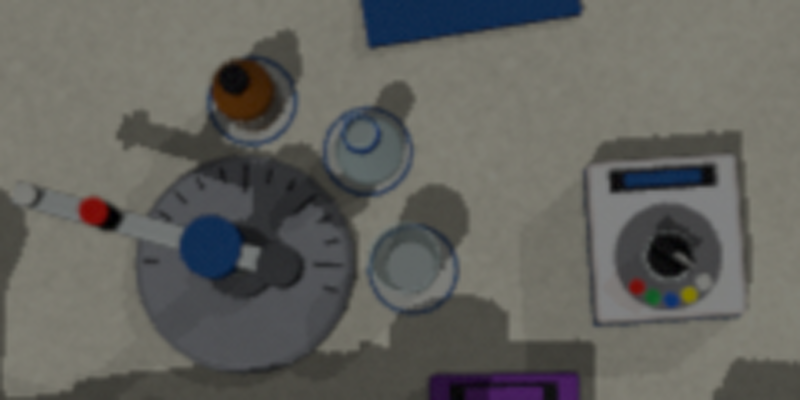

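View pics/b.png

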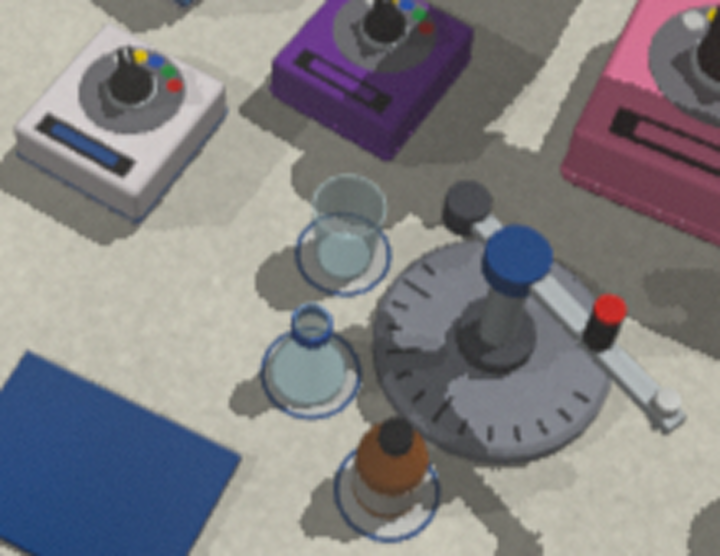

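Crop a confirms the layout. The conical flask with the blue collar ring (crop 362,133) stands on the middle station. The bottle is at 0° and the beaker at -90°. The small white controller's pointer line is at crop (683,258), towards the white dot. Next I'll work out the angles.

```bash
python3 - <<'E'
from h import *
H=np.array([.5612,.190])
for n,uv in(("bottle",(235.9,130)),("flask",(270.4,145.3)),("beaker",(283.9,180.4))):
    q=ray("top0",uv,0)[:2];d=q-H;print(n,q.round(4),np.hypot(*d).round(4),np.degrees(np.arctan2(d[1],d[0])).round(1))
for n,uv in(("beaker",(340,252.5)),("flask",(330.1,285.5)),("bottle",(353.2,324))):
    q=ray("scene0",uv,0)[:2];d=q-H;print("S",n,q.round(4),np.hypot(*d).round(4),np.degrees(np.arctan2(d[1],d[0])).round(1))
d=np.array([.5862,.2762])-H;print("arm",np.hypot(*d),np.degrees(np.arctan2(d[1],d[0])))
# mouth, dots, base of knob
for n,uv in(("top0",(268.5,140)),("scene0",(330.5,273.5))):print("mouth",ray(n,uv,.1))
k=1/3.3333
for c,uv in(("red",(637,287)),("green",(653,296)),("blue",(672,300)),("yellow",(690,295)),("white",(703,283)),("disc",(667,256)),):
    print(c,ray("top0",(160+uv[0]*k-.35,100+uv[1]*k-.35),.065).round(4))
print("knobtop",ray("top0",(160+668*k,100+253*k),.107).round(4))
print("knobfoot",ray("top0",(160+667*k,100+255*k),.07).round(4))
print("tip",ray("top0",(160+694*k,100+263*k),.107).round(4),)
# edges of box
for uv in((588,168),(733,155),(745,312),(597,323)):print("corner",ray("top0",(160+uv[0]*k,100+uv[1]*k),.064).round(4))
E
```

```text
bottle [0.7212 0.1848] 0.1601 -1.9
flask [0.6708 0.0734] 0.16 -46.8
beaker [0.5571 0.0302] 0.1599 -91.5
S beaker [0.5543 0.0308] 0.1594 -92.5
S flask [0.6604 0.0685] 0.1569 -50.8
S bottle [0.7173 0.1843] 0.1563 -2.1
arm 0.08975210303942745 73.82661475030616
mouth [0.66900757 0.06908401 0.1       ]
mouth [0.67330974 0.0743936  0.1       ]
red [ 0.5332 -0.1788  0.065 ]
green [ 0.5248 -0.1934  0.065 ]
blue [ 0.5211 -0.2107  0.065 ]
yellow [ 0.5256 -0.2273  0.065 ]
white [ 0.5365 -0.2394  0.065 ]
disc [ 0.5616 -0.2066  0.065 ]
knobtop [ 0.5588 -0.2041  0.107 ]
knobfoot [ 0.5609 -0.2071  0.07  ]
tip [ 0.5498 -0.2271  0.107 ]
corner [ 0.6424 -0.1358  0.064 ]
corner [ 0.6537 -0.2696  0.064 ]
corner [ 0.5086 -0.2788  0.064 ]
corner [ 0.4993 -0.1429  0.064 ]
```

```bash
python3 -c "
import plant;print([n for n in dir(plant) if n[0]!='_']);print(getattr(plant,'hold_point_z',None))"
```

```text
['PlanningError', 'calibration', 'close_job', 'get_obs', 'hold_point_z', 'snapshot']
0.0188
```

>>> step_arm --steps '[[[0.3,0.14,-0.4,0,0,0],[0.6,0.28,-0.4,0,0,0],[0.9,0.43,-0.4,0,0,0],[0.9,0.43,-0.4,0,0,0]]]' --jaw 0

```text
clock: 0.5
tool_pos: [0.3031, 0.5603, 0.267]
orientation: [180.0, -0.0, -20.2]
force: [0.2, -0.9, -0.1]
opening: 0.0875
gripper_force: 0.0
```

>>> step_arm --steps '[[[0.45,0.21,0,0,0,0],[0.9,0.43,0,0,0,0]]]'

```text
clock: 0.7
tool_pos: [0.3708, 0.4914, 0.2659]
orientation: [179.9, 0.0, -19.9]
force: [1.2, -0.0, 0.3]
opening: 0.0875
gripper_force: 0.0
```

>>> step_arm --steps '[[[0.45,0.21,0,0,0,0],[0.9,0.43,0,0,0,0]]]'

```text
clock: 0.9
tool_pos: [0.4413, 0.4193, 0.2662]
orientation: [180.0, 0.0, -20.0]
force: [0.3, 0.5, 0.3]
opening: 0.0876
gripper_force: 0.0
```

>>> step_arm --steps '[[[0.45,0.21,0,0,0,0],[0.9,0.43,0,0,0,0],[0.9,0.43,0,0,0,-0.13],[0.9,0.43,0,0,0,-0.13],[0.9,0.43,0,0,0,-0.13]]]'

```text
clock: 1.4
tool_pos: [0.5102, 0.3496, 0.2662]
orientation: [180.0, 0.0, -16.4]
force: [-0.5, 0.2, -0.5]
opening: 0.0877
gripper_force: 0.0
```

```bash
python3 - <<'E'
from plant import *
import numpy as np,cv2
o=get_obs();print(o["tool_pos"],o["orientation"],o["joint_pos"])
c=calibration("wrist");p,d=snapshot("wrist");np.savez("pics/w1.npz",p=p,d=d,**c);cv2.imwrite("pics/w1.png",p[:,:,::-1]);print(c)
E
```

```text
[0.51015287 0.34956054 0.26616951] [ 1.79973908e+02  2.40208480e-02 -1.64090242e+01] [ 5.24787198e+01  1.40137002e+01 -3.33525139e+00 -1.36278825e-02
 -7.26840417e+01  2.11163214e+01]
{'mtx': array([[309.70691629,   0.        , 315.05656226],
       [  0.        , 309.70691629, 193.98406147],
       [  0.        ,   0.        ,   1.        ]]), 'rvec': array([-1.77954275,  2.37788139,  0.30881117]), 'tvec': array([0.47824867, 0.33512457, 0.52766801])}
```

View pics/w1.png

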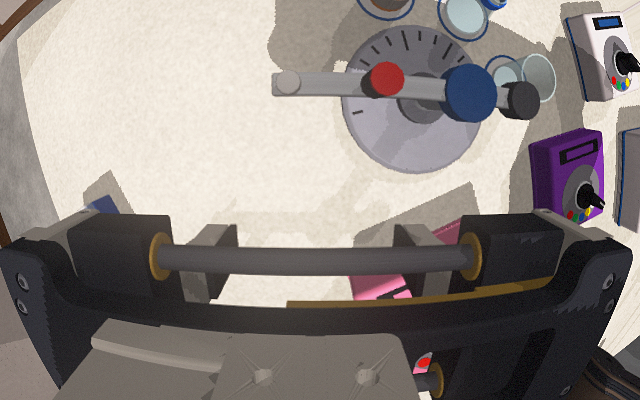

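The wrist view shows the red handle top at about (386,80), the hub at (471,93) and the fingers at (215,260) and (425,250). I'll refine the positions from this.

```bash
cat >> h.py <<'E'
def wray(n,uv,h):
    p,d,K,R,C=cam(n);q=cv2.fisheye.undistortPoints(np.array([[uv]],float),K,np.zeros(4)).ravel()
    v=R.T@[q[0],q[1],1];return C+v*(h-C[2])/v[2]
E
python3 - <<'E'
from h import *
red=lambda h,s,v:((h<8)|(h>172))&(s>150)&(v>185)
blue=lambda h,s,v:(h>100)&(h<125)&(s>120)&(v>50)
p=cam("w1")[0];print(p[75,380],p[92,372],p[88,470],p[120,470])
for v0 in(120,185,200):
  r=blob("w1",(350,50,420,105),lambda h,s,v:((h<8)|(h>172))&(s>150)&(v>v0));print(r,wray("w1",r[0],.216))
r=blob("w1",(430,55,510,130),blue);print(r,wray("w1",r[0],.172))
E
```

```text
[156  47  39] [53 48 47] [ 40  62 100] [43 62 97]
(array([386.94124424,  78.10483871]), np.int32(868)) [0.58613202 0.27610628 0.216     ]Traceback (most recent call last):
  File "<stdin>", line 6, in <module>
TypeError: 'NoneType' object is not subscriptable
```

>>> step_arm --steps '[[[0.47,0.25,0,0,0,0],[0.94,0.49,0,0,0,0],[0.94,0.49,0,0,0,0],[0.94,0.49,0.25,0,0,0],[0.94,0.49,0.5,0,0,0],[0.94,0.49,0.75,0,0,0],[0.94,0.49,0.85,0,0,0],[0.94,0.49,0.85,0,0,0]]]'

```text
clock: 2.25
tool_pos: [0.5857, 0.2764, 0.1801]
orientation: [179.9, 0.1, -16.3]
force: [-0.8, -0.7, 1.3]
opening: 0.0877
gripper_force: 0.0
```

>>> step_arm --steps '[[[0,0,0,0,0,0],[0,0,0,0,0,0],[0,0,0,0,0,0],[0,0,0,0,0,0],[0,0,0,0,0,0],[0,0,0,0,0,0],[0,0,0,0,0,0],[0,0,0,0,0,0]]]' --jaw 255

```text
clock: 3.05
tool_pos: [0.5869, 0.2758, 0.1815]
orientation: [180.0, 0.0, -16.3]
force: [-0.1, 0.6, -0.2]
opening: 0.0292
gripper_force: 0.0
```

>>> step_arm --steps '[[[0,0,0,0,0,0],[0,0,0,0,0,0],[0,0,0,0,0,0],[0.063,0.002,0,0,0,0.14],[0.125,0.009,0,0,0,0.279],[0.187,0.02,0,0,0,0.419],[0.248,0.035,0,0,0,0.559],[0.308,0.054,0,0,0,0.698],[0.366,0.078,0,0,0,0.838],[0.366,0.078,0,0,0,0.838],[0.366,0.078,0,0,0,0.838]]]'

```text
clock: 4.15
tool_pos: [0.6201, 0.258, 0.1815]
orientation: [-180.0, -0.0, -40.3]
force: [2.4, 0.9, -1.0]
opening: 0.0234
gripper_force: 30.0
```

>>> step_arm --steps '[[[0.063,0.002,0,0,0,0.14],[0.125,0.009,0,0,0,0.279],[0.187,0.02,0,0,0,0.419],[0.248,0.035,0,0,0,0.559],[0.308,0.054,0,0,0,0.698],[0.366,0.078,0,0,0,0.838],[0.366,0.078,0,0,0,0.838]]]'

```text
clock: 4.85
tool_pos: [0.6426, 0.2283, 0.1816]
orientation: [180.0, 0.0, -64.3]
force: [-0.3, 1.7, 0.3]
opening: 0.0232
gripper_force: 30.0
```

>>> step_arm --steps '[[[0.063,0.002,0,0,0,0.14],[0.125,0.009,0,0,0,0.279],[0.187,0.02,0,0,0,0.419],[0.248,0.035,0,0,0,0.559],[0.308,0.054,0,0,0,0.698],[0.366,0.078,0,0,0,0.838],[0.366,0.078,0,0,0,0.838]]]'

```text
clock: 5.55
tool_pos: [0.6511, 0.1912, 0.1815]
orientation: [180.0, -0.0, -88.3]
force: [0.7, -1.3, -0.3]
opening: 0.0235
gripper_force: 30.0
```

>>> step_arm --steps '[[[0.063,0.002,0,0,0,0.14],[0.125,0.009,0,0,0,0.279],[0.187,0.02,0,0,0,0.419],[0.248,0.035,0,0,0,0.559],[0.308,0.054,0,0,0,0.698],[0.366,0.078,0,0,0,0.838],[0.366,0.078,0,0,0,0.838]]]'

```text
clock: 6.25
tool_pos: [0.6442, 0.1553, 0.1816]
orientation: [180.0, -0.0, -112.2]
force: [-0.7, 2.7, -1.0]
opening: 0.0234
gripper_force: 30.0
```

>>> step_arm --steps '[[[0.063,0.002,0,0,0,0.14],[0.125,0.009,0,0,0,0.279],[0.187,0.02,0,0,0,0.419],[0.248,0.035,0,0,0,0.559],[0.308,0.054,0,0,0,0.698],[0.366,0.078,0,0,0,0.838],[0.366,0.078,0,0,0,0.838],[0.366,0.078,0,0,0,0.838]]]'

```text
clock: 7.05
tool_pos: [0.6232, 0.1248, 0.1815]
orientation: [180.0, -0.0, -136.1]
force: [-2.9, 1.5, 2.4]
opening: 0.0233
gripper_force: 30.0
```

>>> step_arm --steps '[[[0,0,0,0,0,0],[0,0,0,0,0,0],[0,0,0,0,0,0],[0,0,0,0,0,0],[0,0,0,0,0,0],[0,0,0,0,0,0],[0,0,0,0,0,0],[0,0,0,0,0,0],[0,0,-0.3,0,0,0],[0,0,-0.6,0,0,0],[0,0,-0.9,0,0,0],[0,0,-0.9,0,0,0]]]' --jaw 0

```text
clock: 8.25
tool_pos: [0.6257, 0.1248, 0.2767]
orientation: [-179.8, 0.4, -136.3]
force: [0.9, -0.2, 0.2]
opening: 0.0876
gripper_force: 0.0
```

>>> step_arm --steps '[[[0.45,-0.32,0,0,0,0],[0.9,-0.65,0,0,0,0],[0.9,-0.65,0,0,0,0]]]'

```text
clock: 8.55
tool_pos: [0.6022, 0.0118, 0.2718]
orientation: [-180.0, -0.0, -136.5]
force: [-1.2, 0.7, 0.2]
opening: 0.088
gripper_force: 0.0
```

>>> step_arm --steps '[[[0.45,-0.32,0,0,0,0],[0.9,-0.65,0,0,0,0],[0.9,-0.65,0,0,0,0],[0.9,-0.65,0,0,0,0],[0.9,-0.65,0,0,0,0]]]'

```text
clock: 9.05
tool_pos: [0.5833, -0.0937, 0.2714]
orientation: [180.0, 0.0, -136.4]
force: [-0.3, 0.6, -0.2]
opening: 0.0873
gripper_force: 0.0
```

```bash
python3 - <<'E'
from plant import *
from h import *
o=get_obs();print(o["tool_pos"],o["orientation"],o["joint_pos"])
for n,s in(("wrist","w2"),("top","t2"),("scene","s2")):
    c=calibration(n);p,d=snapshot(n);np.savez(f"pics/{s}.npz",p=p,d=d,**c);cv2.imwrite(f"pics/{s}.png",p[:,:,::-1])
E
```

```text
[ 0.58327391 -0.09366588  0.27142228] [ 1.79992691e+02  1.03917443e-02 -1.36389012e+02] [ 9.81475716e+00  1.11788513e+01 -6.33093989e+00 -1.24300701e-02
 -7.24856387e+01 -5.62000283e+01]
```

View pics/w2.png

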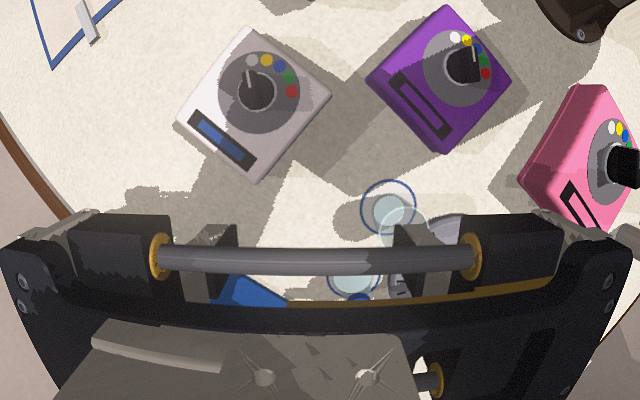

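In the wrist view the small white controller's knob is at about (254,90), and its white line runs from (246,70) to (251,88), at the white dot (252,60). The dots are yellow (267,60), blue (280,66), green (289,77) and red (292,91). Next I'll measure the axis and yaw, and check the arm from above.

```bash
python3 - <<'E'
from h import *
from scipy.optimize import least_squares
D={"white":(252,60),"yellow":(267,60),"blue":(280,66),"green":(289,77),"red":(292,91)}
P=[]
for i,(c,uv) in enumerate(D.items()):
    box=(uv[0]-8,uv[1]-8,uv[0]+9,uv[1]+9)
    f={"yellow":lambda h,s,v:(h>18)&(h<35)&(s>110),"blue":lambda h,s,v:(h>100)&(h<125)&(s>110),"green":lambda h,s,v:(h>40)&(h<90)&(s>80),"red":lambda h,s,v:((h<8)|(h>172))&(s>120),"white":lambda h,s,v:(s<30)&(v>190)}[c]
    r=blob("w2",box,f);q=r[0] if r and r[1]>20 else np.array(uv);P.append(wray("w2",q,.065)[:2]);print(c,q,r and r[1],P[-1].round(4))
P=np.array(P)
def F(x):
    a=x[2]+np.radians(180+50-25*np.arange(5));return (x[:2]+.04*np.c_[np.cos(a),np.sin(a)]-P)[1:].ravel()
s=least_squares(F,[.561,-.206,0]);print(s.x[:2],np.degrees(s.x[2]),s.fun.reshape(-1,2).round(4).tolist())
for uv in((246,70),(251,88)):print("line",wray("w2",uv,.107))
# arm check, top
red=lambda h,s,v:((h<8)|(h>172))&(s>150)&(v>60)
r=blob("t2",(200,100,300,200),red);print(r)
if r:
  q=ray("t2",r[0],.216);d=q[:2]-[.5612,.19];print(q,np.hypot(*d),np.degrees(np.arctan2(d[1],d[0])))
t=cam("t2")[0][100:220,180:400];w=cam("w2")[0][40:120,180:330]
im=np.vstack([cv2.resize(t,(640,349)),cv2.resize(w,(640,251)[:2],interpolation=2)]);cv2.imwrite("pics/c.png",im[:,:,::-1])
E
```

```text
white [252  60] None [ 0.536  -0.2408]
yellow [266.2295082   59.62295082] 122 [ 0.5246 -0.2282]
blue [279.1010101  65.7979798] 99 [ 0.52   -0.2116]
green [287.92727273  76.76363636] 110 [ 0.5226 -0.1948]
red [291.2605042   91.05042017] 119 [ 0.5323 -0.1803]
[ 0.55980028 -0.20929191] 3.439538649203939 [[0.0, -0.0002], [-0.0001, -0.0001], [0.0, 0.0002], [0.0, 0.0]]
line [ 0.54763952 -0.22670971  0.107     ]
line [ 0.55811968 -0.20937027  0.107     ]
None
```

View pics/c.png

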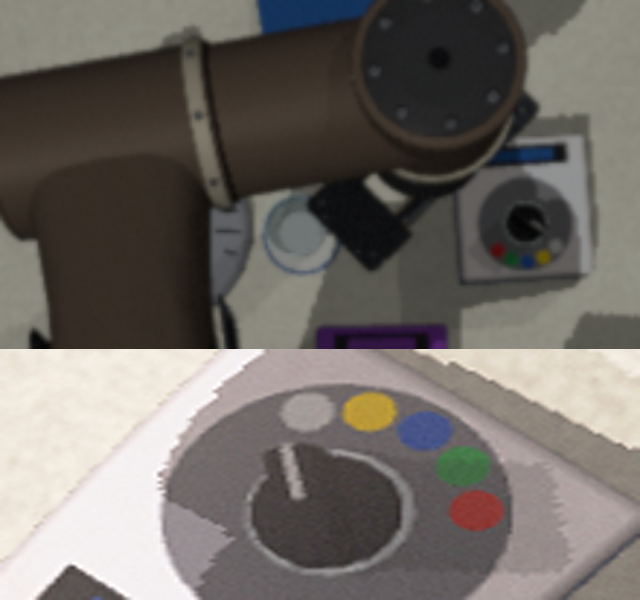

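```bash
python3 - <<'E'
from h import *
r=blob("s2",(300,220,450,340),lambda h,s,v:((h<8)|(h>172))&(s>150)&(v>80));print(r)
if r:
  q=ray("s2",r[0],.216);d=q[:2]-[.5618,.189];print(q,np.hypot(*d),np.degrees(np.arctan2(d[1],d[0])))
cv2.imwrite("pics/d.png",cv2.resize(cam("s2")[0][200:350,250:450],(720,540))[:,:,::-1])
E
```

```text
(array([360.18644068, 247.55932203]), np.int32(59))
[0.62297158 0.12408703 0.216     ] 0.08919447817797177 -46.69967575956695
```

View pics/d.png

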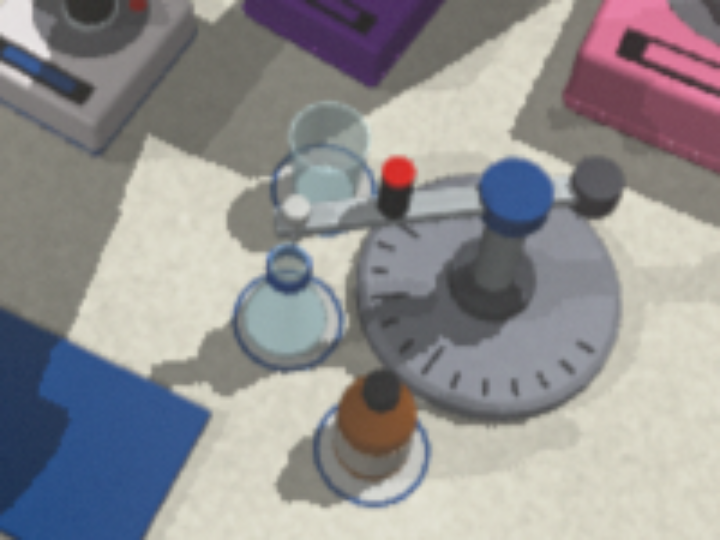

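The handle at scene (360,248) puts the arm at -46.7° in the world frame, which is the -45° click. The nozzle is over the flask and all three vessels are on their stations. Now the knob.

>>> step_arm --steps '[[[0.48,-0.34,0,0,0,-0.17],[0.97,-0.675,0,0,0,-0.342],[0.97,-0.675,0,0,0,-0.342],[0.97,-0.675,0.3,0,0,-0.342],[0.97,-0.675,0.6,0,0,-0.342],[0.97,-0.675,0.9,0,0,-0.342],[0.97,-0.675,0.9,0,0,-0.342],[0.97,-0.675,0.9,0,0,-0.342]]]'

```text
clock: 10.0
tool_pos: [0.5601, -0.2092, 0.182]
orientation: [180.0, -0.1, -126.5]
force: [-0.2, -0.1, 0.8]
opening: 0.0877
gripper_force: 0.0
```

>>> step_arm --steps '[[[0,0,0.25,0,0,0],[0,0,0.5,0,0,0],[0,0,0.75,0,0,0],[0,0,0.9,0,0,0],[0,0,1.0,0,0,0],[0,0,1.0,0,0,0],[0,0,1.0,0,0,0]]]'

```text
clock: 10.7
tool_pos: [0.5607, -0.2097, 0.083]
orientation: [-179.9, 0.0, -126.5]
force: [0.3, 0.4, 1.0]
opening: 0.0877
gripper_force: 0.0
```

>>> step_arm --steps '[[[0,0,0,0,0,0],[0,0,0,0,0,0],[0,0,0,0,0,0],[0,0,0,0,0,0],[0,0,0,0,0,0],[0,0,0,0,0,0],[0,0,0,0,0,0],[0,0,0,0,0,0],[0,0,0,0,0,0],[0,0,0,0,0,0],[0,0,0,0,0,0],[0,0,0,0,0,0],[0,0,0,0,0,0]]]' --jaw 255

```text
clock: 12.0
tool_pos: [0.5597, -0.2099, 0.0816]
orientation: [-180.0, 0.0, -126.6]
force: [1.1, -1.9, -1.3]
opening: 0.0142
gripper_force: 30.0
```

>>> step_arm --steps '[[[0,0,0,0,0,0.17],[0,0,0,0,0,0.35],[0,0,0,0,0,0.52],[0,0,0,0,0,0.7],[0,0,0,0,0,0.873],[0,0,0,0,0,0.873]]]'

```text
clock: 12.6
tool_pos: [0.5594, -0.2095, 0.0816]
orientation: [180.0, -0.0, -151.6]
force: [0.2, 0.8, 0.7]
opening: 0.0139
gripper_force: 30.0
```

>>> step_arm --steps '[[[0,0,0,0,0,0.17],[0,0,0,0,0,0.35],[0,0,0,0,0,0.52],[0,0,0,0,0,0.7],[0,0,0,0,0,0.873],[0,0,0,0,0,0.873]]]'

```text
clock: 13.2
tool_pos: [0.5593, -0.209, 0.0815]
orientation: [180.0, -0.0, -176.5]
force: [-0.8, 5.9, 1.7]
opening: 0.0139
gripper_force: 30.0
```

>>> step_arm --steps '[[[0,0,0,0,0,0.17],[0,0,0,0,0,0.35],[0,0,0,0,0,0.52],[0,0,0,0,0,0.7],[0,0,0,0,0,0.873],[0,0,0,0,0,0.873],[0,0,0,0,0,0.873]]]'

```text
clock: 13.9
tool_pos: [0.5594, -0.2086, 0.0815]
orientation: [179.9, -0.0, 158.7]
force: [-0.9, 7.7, 2.4]
opening: 0.014
gripper_force: 30.0
```

Release, rise and look.

>>> step_arm --steps '[[[0,0,0,0,0,0],[0,0,0,0,0,0],[0,0,0,0,0,0],[0,0,0,0,0,0],[0,0,0,0,0,0],[0,0,0,0,0,0],[0,0,0,0,0,0],[0,0,0,0,0,0],[0,0,-0.3,0,0,0],[0,0,-0.6,0,0,0],[0,0,-1.0,0,0,0],[0,0,-1.0,0,0,0]]]' --jaw 0

```text
clock: 15.1
tool_pos: [0.5626, -0.2105, 0.1875]
orientation: [179.9, 0.5, 158.5]
force: [0.5, -0.0, -0.2]
opening: 0.0873
gripper_force: 0.0
```

>>> step_arm --steps '[[[0.3,0,-0.3,0,0,0],[0.6,0,-0.6,0,0,0],[0.9,0,-0.9,0,0,0],[0.9,0,-0.9,0,0,0],[0.9,0,-0.9,0,0,0]]]'

```text
clock: 15.6
tool_pos: [0.4759, -0.1764, 0.2728]
orientation: [179.9, 0.2, 158.4]
force: [0.3, 0.0, -0.4]
opening: 0.0875
gripper_force: 0.0
```

```bash
python3 - <<'E'
from plant import *
from h import *
for n,s in(("top","t3"),("scene","s3")):
    c=calibration(n);p,d=snapshot(n);np.savez(f"pics/{s}.npz",p=p,d=d,**c)
r=blob("s3",(300,220,450,340),lambda h,s,v:((h<8)|(h>172))&(s>150)&(v>80));print(r)
q=ray("s3",r[0],.216);d=q[:2]-[.5618,.189];print(np.degrees(np.arctan2(d[1],d[0])))
a=cv2.resize(cam("t3")[0][100:220,200:400],(500,300));b=cv2.resize(cam("s3")[0][175:345,235:385],(264,300))
cv2.imwrite("pics/e.png",np.hstack([a,b])[:,:,::-1])
E
```

```text
(array([360.13793103, 247.5       ]), np.int32(58))
-46.81681973389583
```

View pics/e.png

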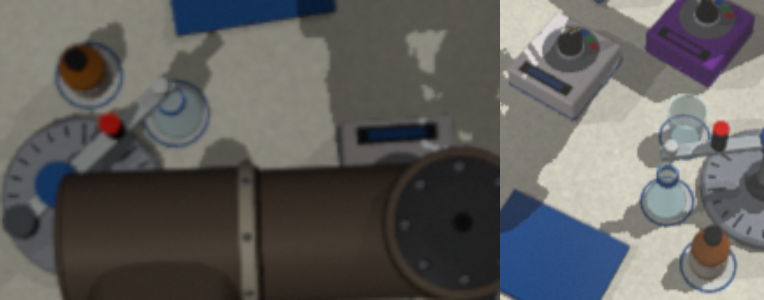

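>>> step_arm --steps '[[[-0.45,0,0,0,0,0],[-0.9,0,0,0,0,0],[-0.9,0,0,0,0,0]]]'

```text
clock: 16.0
tool_pos: [0.563, -0.2112, 0.2672]
orientation: [-179.9, -0.3, 158.4]
force: [-0.3, -0.5, -1.6]
opening: 0.0877
gripper_force: 0.0
```

>>> step_arm --steps '[[[-0.45,0,0,0,0,0],[-0.9,0,0,0,0,0],[-0.9,0,0,0,0,0],[-0.9,0,0,0,0,0]]]'

```text
clock: 16.4
tool_pos: [0.6435, -0.2433, 0.2676]
orientation: [-179.9, -0.3, 158.4]
force: [-0.3, 0.3, -1.1]
opening: 0.0876
gripper_force: 0.0
```

```bash
python3 - <<'E'
from plant import *
from h import *
c=calibration("wrist");p,d=snapshot("wrist");np.savez("pics/w3.npz",p=p,d=d,**c)
cv2.imwrite("pics/f.png",cv2.resize(p[0:250,120:520],(800,500))[:,:,::-1])
E
```

```text
(no output)
```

View pics/f.png

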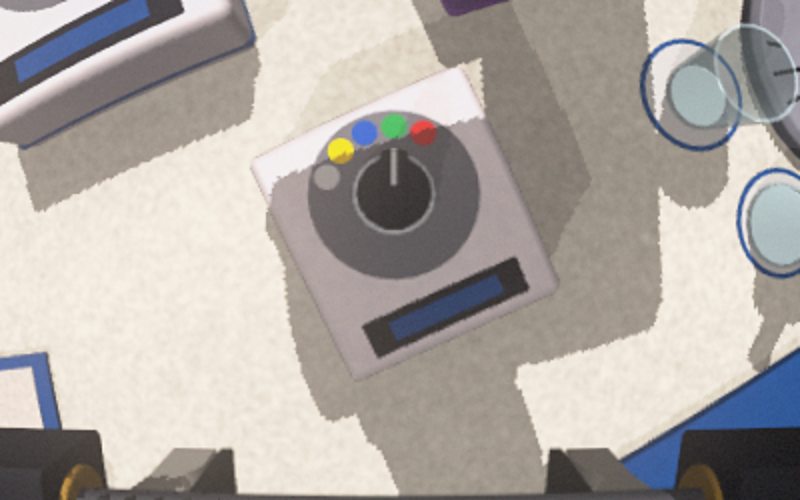

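The pointer line, crop (394,150) to (394,185), points straight at the green dot (394,125), and the gripper is clear of everything. I'll hand in.

```bash
python3 -c "
from plant import *
print(close_job())"
```

```text
the job is handed in; nothing more can be done
None
```

The dosing arm sits in the -45° click with its nozzle over the blue-collared flask, the selector is on green, and everything is let go with the three vessels untouched; I handed the job in at about 16.5 s, and no verdict came back.

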